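Lock the fence of the pastry gauge

ROBOT

A 6-joint arm with a two-finger parallel gripper is mounted at the origin on the work surface. World frame = base frame: x ahead of the robot, y to its left, z up, the work surface at z = 0. Lengths are in m, angles in degrees, forces in N, time in s.
With the tool pointing down it reaches from about 0.3 to 0.95 m from the base axis. Payload 3.1 kg.
Tool frame: the origin (TCP) lies on the centre line of the jaws, within the pads' length; the fingertips stand arm.tips_ahead ahead of it and the grasp point (between the pads) lies 11 mm behind it (arm.tips_ahead is the distance from the TCP to the fingertips, in m); z points along the fingers, y is the direction in which the jaws open and shut (so a half turn about z gives the same grasp; the last joint's range is limited). The gripper opens to 85 mm and grips with 20 to 120 N. Pads are 22 mm wide; open, the fingers measure 114 mm over their backs; the gripper's body (76 mm by 85 mm) begins 54 mm behind the grasp point. The pads swing forward as they close: fully open they stand 13 mm farther back than shut.
Start: joints at [-72.175, 17.653, 93.61, -0, 68.738, -3.994], TCP at [0.232, -0.58, 0.239] pointing down, gripper open.
Joint ranges: [-175.34, 175.34], [-45.06, 112.39], [2.9, 150.54], [-68.45, 248.45], [3.09, 151.38], [-168.51, 168.51]. Speed limits (degrees/s): [159.86, 159.86, 180, 180, 180, 180].

INTERFACE

Orientations are given as a 3x3 rotation matrix whose columns are the frame's x, y, z axes.
In Python, from rig import arm, imaging, job, regions_of gives the robot as it stands. Calls block until the motion is done:
- arm.reach(position, orientation): joint-space move of the TCP to a pose.
- arm.line_to(position, rotation=None, v=0.15): straight line of the TCP; rotation=None keeps the orientation; v is the mean speed in m/s.
- arm.move_j(angles): joint-space move.
- arm.grip(opening, grip_force=None): finger opening in m; grip_force is the grip in N (None keeps the last); returns when the fingers have stopped.
- arm.hold(seconds).
- arm.ik(position, orientation): joint angles nearest the present ones, or None.
- arm.state(): the state.
- imaging.read_camera(name): name is "scene" or "top" or "wrist"; returns (picture, depth): 420x560x3 uint8, blue, green, red; 420x560 float32, m along the optical axis (not along the pixel's ray), 0 where there is no reading.
- imaging.calibration(name): a dict with "mtx" (3x3 intrinsics, pixels), "rvec" (rotation vector, rad) and "tvec" (3), from world to camera coordinates, as OpenCV has them. Camera axes: x right, y down, z forward; pixel columns grow to the right and rows downward; lengths in m; the calibration is good to about 2 mm. A picture is of the moment at which its call begins: read the wrist's pose just before it. calibration takes no time and is no camera call; for the wrist camera it gives the pose at the moment of the call.
A pose or a line that the arm cannot do raises arm.PlanningError and nothing moves.
- job.hand_in(): hands the job in, once; it reports no verdict.
Trained networks look in the newest picture that a camera, given by its name, has taken for a name from the list of things; names that differ only in an ending like _2 or _b are one class to them, and where a whole thing is asked for, a point or a joint stands for the part that bears it (a point fixed in the world has none). Each returns a list of dicts, best first, with "p" (0 to 1); they miss things now and then, are a little off and sometimes report something else, mostly with a low value. They report only what shows in the picture. A call takes as long as a camera call. They do not tell look-alikes from the thing itself.
- regions_of(query, camera): "region" (420x560 bool, what is visible of it) and "bbox" ([left, top, right, bottom] in pixels, round what is visible of it).
The state is a dict: "t": time; "joint_pos": joint angles; "qd": joint speeds; "joint_torque": joint torques, N m; "tool_pos": TCP position; "orientation": TCP orientation; "ft_force": force on the tool from outside, world axes, zero at the start; "ft_torque": the same for the moment, N m; "finger_gap": finger opening in m.
Only numpy, scipy, OpenCV 4.12 (cv2) and the standard library are available. Lean on these libraries where they do the work, as an engineer would, in place of code of your own. Each camera call takes 0.05 s, during which the arm holds its last target.

TASK

First push the sliding fence of the pastry gauge fully home against its end stop. Then take the T-handled driver from the rack, set its blade down into the slot of the fence's lock screw, upright and centred on the screw before the first turn, and turn the screw clockwise until it is tight. Finally stand the driver back in its place in the rack, leaving the fence home and everything else where it is.

Things in the scene. Friction and masses are not known exactly. Their poses are not given: they have to be found in the camera images.
- gauge: The pastry gauge, fixed: aluminium base plate 200 (x) x 170 (y) x 14 mm, a steel rail (26 mm above the bench, inner face at y = +-71 mm) along each long edge, a dark stop bar with two 48 mm high end posts across its far (+x) end, near face at x = 61 mm. Origin: on the bench, 120 mm from the plate's near edge, 80 mm from its far edge, y middle. x: the direction in which the fence slides home; z up.
- fence (a joint): Slide of the fence along the gauge's +x, in m: 0 = nearest end, 0.080 = fully home against the stop. Stays where it is left; sliding friction about 6 N.
- fence_face (a point): Middle of the fence's near upright face, the face to push on, 35 mm above the bench; axes as the gauge's. This near plate is 136 mm wide (y), 6 mm thick, from 15 to 55 mm above the bench. At fence value q it lies at gauge x = -75 mm + q, y = 0.
- fence_top (a point): Centre of the top of the fence's steel block, behind the near plate: 50 (x) x 130 (y) mm, 39 mm above the bench. The lock screw stands in its middle: axis 3 mm from here in +x, 34 mm from the near face. Two small ordinary bolts (16 mm across) stand 48 mm to either side (y): not to be used.
- lock_slot (a point): Centre of the floor of the lock screw's slot, on its upright axis; 47 mm above the bench when loose. x along the slot, z up; moves and turns with the screw. The screw head is a round steel cup, outer diameter 36 mm, inner 28, rim 13 mm above the slot floor; in it two cheeks, tops 8 mm above the slot floor, leave a straight slot 7 mm wide, 28 mm long.
- lockscrew (a joint): Turn of the lock screw, rad, growing clockwise seen from above: starts loose between 0 and 0.3, comes tight against its stop at 1.5 (1.35 and more is tight). It sinks 3 mm per rad as it turns. About 0.12 N m of friction; it stays where it is left. At 0 the slot lies along the gauge's x.
- tdriver: T-handled driver, 140-280 g, 94 mm tall, upright in one rack place. Origin: centre of the blade tip, its lowest point; z up the shank, x along blade and T-bar. Blade 24 (x) x 3.6 (y) mm, 13 high, lowest 5 mm thinned to 2.2. Shank 12 mm across. Flange 44 mm across, 50 to 56 mm above the tip, hangs on the rack plate. Black T-bar 76 (x) x 14 (y) x 18 mm, centre 85 mm above the tip.
- kdriver: Another driver with a round knob handle (32 mm across, 102 mm tall) standing in the other rack place; has no blade. Leave it there.
- rack: Fixed aluminium driver rack, 70 (x) x 184 (y) mm, top plate at 76 mm height, 6 mm thick, open below, with two square openings 30 x 30 mm. Origin: centre of its underside on the bench.
- rack_right (a point): Centre of the rack opening at the rack's -y side, at the top of the plate (76 mm high). A driver in it stands with its tip 50 mm below this point.
- rack_left (a point): Centre of the rack opening at the rack's +y side, at the top of the plate; the openings are 110 mm apart.
- bowl: Steel bowl, 170 mm across, bystander, origin under its middle.
- sprayer: Clear bottle 64 mm across, 190 mm tall, bystander, origin under its middle.
- cutter: Round pastry cutter ring, 72 mm across, 45 mm high, bystander, origin under its middle.
- cutter2: Smaller pastry cutter ring, 54 mm across, 45 mm high, bystander, origin under its middle.
- spatula: Spatula lying flat, 260 mm long, bystander.
- jar: Glass jar 72 mm across, 100 mm tall, bystander, origin under its middle.
- cup: Steel mug 76 mm across, 85 mm tall, bystander, origin under its middle.
Not all that is in view belongs to the job. Leave any blue or purple look-alike of the rack alone.

How it is judged:
By the outcome, as a careful person would: the job done as asked, in the order asked, and still so for the second after the job is handed in, with the robot touching nothing.
It also fails if it takes over 66 s, if anything falls off the work surface, if the arm or the gripper's body presses on something with over 40 N, if the wrist force passes 120 N, or if a joint passes its speed limit or range.

## Working session

There is one attempt and no reset: what is moved stays moved. The work goes in short steps, each a Python script; the robot and the scene stay as the last script left them, time stands still between calls to the robot, and variables do not carry over. Pictures are saved under pics/ and viewed, and the job is handed in when it is done.

```bash
ls; mkdir -p pics
python3 - <<'E'
from rig import arm, imaging, job, regions_of
import cv2
for n in("scene","top","wrist"):
    p,d=imaging.read_camera(n); cv2.imwrite(f"pics/a_{n}.png",p)
    c=imaging.calibration(n); print(n,c)
print(arm.state(),arm.tips_ahead)
E
```

```text
pics
scene {'mtx': array([[534.00448507,   0.        , 279.53283783],
       [  0.        , 534.00448507, 199.13000217],
       [  0.        ,   0.        ,   1.        ]]), 'rvec': array([ 1.3104797 ,  2.39992155, -0.7914591 ]), 'tvec': array([ 0.28792745, -0.32580534,  1.56439379])}
top {'mtx': array([[404.25527169,   0.        , 278.55281401],
       [  0.        , 404.25527169, 210.6588952 ],
       [  0.        ,   0.        ,   1.        ]]), 'rvec': array([ 2.15597901, -2.19559701,  0.09399898]), 'tvec': array([0.03732581, 0.53698704, 1.04699503])}
wrist {'mtx': array([[330.17669342,   0.        , 284.08184406],
       [  0.        , 330.17669342, 212.00353514],
       [  0.        ,   0.        ,   1.        ]]), 'rvec': array([-2.36498693,  1.59907225,  0.27067828]), 'tvec': array([-0.62336205, -0.04191866,  0.38107277])}
{'t': 0.15, 'joint_pos': array([-7.21742145e+01,  1.76953164e+01,  9.36707433e+01, -6.11099781e-04,
        6.87376774e+01, -3.99206431e+00]), 'qd': array([-0.01108964, -0.13259763, -0.28342836, -0.0488536 , -0.03852024,
        0.00299696]), 'joint_torque': array([-1.19141070e-03, -4.15806091e+01, -2.77145326e+01, -1.73490607e-04,
        6.09157651e-03, -1.16361790e-05]), 'tool_pos': array([ 0.23208277, -0.57964774,  0.23830302]), 'orientation': array([[ 9.28368678e-01,  3.71660167e-01, -5.63715598e-04],
       [ 3.71660576e-01, -9.28367091e-01,  1.72058802e-03],
       [ 1.16139018e-04, -1.80685089e-03, -9.99998361e-01]]), 'ft_force': array([-0.31559795,  0.38777297, -0.17151521]), 'ft_torque': array([-0.00380199,  0.00364588, -0.02990476]), 'finger_gap': 0.0850947761157881} 0.008
```

View pics/a_top.png

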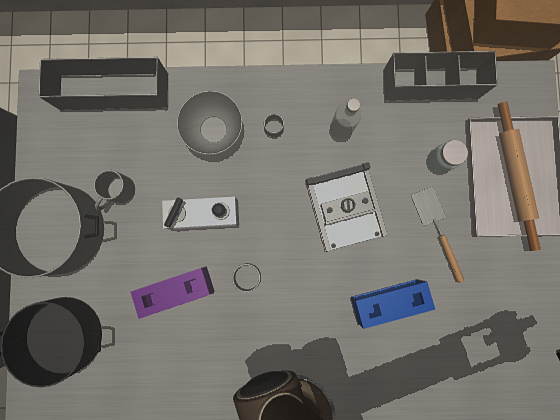

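View pics/a_scene.png

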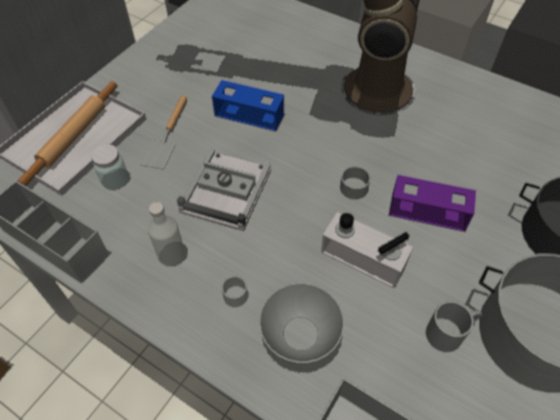

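View pics/a_wrist.png

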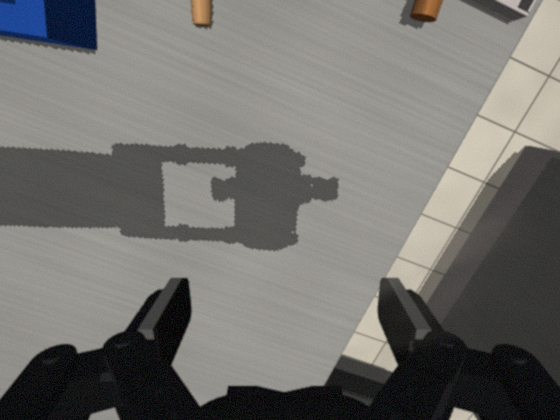

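Top view: the aluminium rack is at (200,212), with the T-driver (black bar) at (176,213) and the knob driver at (220,210). The look-alike racks are purple (172,292) and blue (393,303), both empty, so I leave them alone. The gauge is at (346,207) and its lock screw at (348,205), with ordinary bolts at (330,210) and (365,201). In the top view the stop bar is at the top of the gauge, away from the robot. Next I measure with depth and networks.

```bash
cat > h.py <<'E'
from rig import arm, imaging, job, regions_of
import cv2, numpy as np
def cloud(name):
    c=imaging.calibration(name); p,d=imaging.read_camera(name)
    return p,d,c,toworld(d,c)
def toworld(d,c):
    K=c["mtx"];R,_=cv2.Rodrigues(np.array(c["rvec"]));t=np.array(c["tvec"])
    v,u=np.mgrid[0:d.shape[0],0:d.shape[1]]
    P=np.stack([(u-K[0,2])/K[0,0]*d,(v-K[1,2])/K[1,1]*d,d],-1)
    W=(P-t)@R; W[d<=0]=np.nan
    return W
def proj(X,c):
    q,_=cv2.projectPoints(np.array(X,float).reshape(-1,3),np.array(c["rvec"]),np.array(c["tvec"]),c["mtx"],None); return q[:,0]
def crop(p,box,f,name):
    l,t,r,b=box; cv2.imwrite("pics/"+name,cv2.resize(p[t:b,l:r],None,fx=f,fy=f,interpolation=cv2.INTER_CUBIC))
E
python3 - <<'E'
from h import *
p,d,c,W=cloud("top")
crop(p,(150,150,400,270),3.2,"b_top.png")
np.save("topW.npy",W)
for n in("tdriver","kdriver","rack","gauge","fence_face","lock_slot","bowl","cutter","cutter2","sprayer","jar","cup","spatula"):
    for r in regions_of(n,"top")[:3]:
        m=r["region"]; w=W[m]; print(n,round(r["p"],2),np.round(r["bbox"]),np.round(np.nanmedian(w,0),3),np.round(np.nanpercentile(w[:,2],98),3))
        if n in("tdriver","rack","fence_face","lock_slot","gauge") and r is not None:
            z=np.nanpercentile(w[:,2],95); top=m&(abs(W[...,2]-z)<.006)
            q=W[top][:,:2].astype(np.float32)
            if len(q)>5: print("   top rect z",z,cv2.minAreaRect(q))
print(arm.state()["t"])
E
```

```text
kdriver 0.58 [212. 202. 230. 221.] [0.533 0.169 0.12 ] 0.13
kdriver 0.56 [307. 159. 387. 251.] [ 0.543 -0.15   0.017] 0.056
rack 0.92 [160. 197. 239. 230.] [0.53  0.22  0.076] 0.08
   top rect z 0.0792613870257972 ((0.5335372090339661, 0.2287825644016266), (0.0700579583644867, 0.1843690127134323), 2.320962429046631)
rack 0.83 [132. 270. 216. 319.] [0.335 0.295 0.076] 0.08
   top rect z 0.07898001423890814 ((0.3341500163078308, 0.3011760711669922), (0.06997209787368774, 0.1853596717119217), 17.527585983276367)
rack 0.66 [211. 203. 228. 220.] [0.533 0.17  0.123] 0.13
   top rect z 0.12968164625454087 ((0.5351475477218628, 0.17279648780822754), (0.026549408212304115, 0.028339678421616554), 12.870465278625488)
gauge 0.8 [307. 163. 389. 251.] [ 0.543 -0.15   0.017] 0.056
   top rect z 0.051804635972161256 ((0.5766689777374268, -0.14394430816173553), (0.12756551802158356, 0.16925175487995148), 14.174198150634766)
fence_face 0.78 [321. 192. 376. 226.] [ 0.541 -0.147  0.04 ] 0.06
   top rect z 0.057970617986995855 ((0.5392480492591858, -0.14990100264549255), (0.0512363500893116, 0.1290824711
[... 327 characters left out ...]
90.] [0.357 0.125 0.036] 0.048
cutter 0.46 [177.  90. 245. 151.] [0.782 0.212 0.026] 0.071
cutter2 0.76 [264. 114. 286. 138.] [0.776 0.035 0.028] 0.047
cutter2 0.48 [233. 263. 262. 290.] [0.357 0.125 0.036] 0.048
cutter2 0.46 [177.  90. 245. 151.] [0.782 0.212 0.026] 0.071
sprayer 0.66 [329. 103. 362. 140.] [ 0.751 -0.139  0.125] 0.192
sprayer 0.35 [266. 115. 284. 137.] [0.775 0.039 0.029] 0.047
jar 0.61 [427. 143. 470. 177.] [ 0.664 -0.399  0.097] 0.104
jar 0.29 [ 93. 169. 134. 208.] [0.606 0.469 0.042] 0.086
jar 0.21 [340. 199. 353. 211.] [ 0.547 -0.151  0.054] 0.062
cup 0.6 [ 95. 169. 135. 208.] [0.605 0.47  0.041] 0.086
spatula 0.95 [412. 186. 464. 279.] [ 0.523 -0.391  0.005] 0.022
0.85
```

View pics/b_top.png

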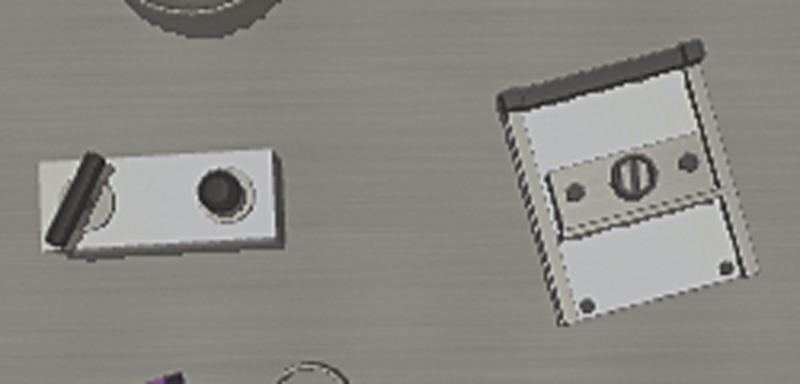

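The choice is confirmed in the crop: T-bar at crop (77,200), aluminium rack, and the round slotted cup at (633,176) between two plain bolts. Next is fitting the gauge frame.

Run:
```python
from h import *
W=np.load("topW.npy")
a=np.deg2rad(14.2)
Z=W[...,2]; near=(abs(W[...,0]-.55)<.16)&(abs(W[...,1]+.15)<.14)
for lo,hi,n in((.008,.019,"plate"),(.021,.03,"rail"),(.043,.052,"posts"),(.034,.0425,"block"),(.053,.058,"face"),(.057,.065,"cup"),(.008,.07,"all")):
    m=near&(Z>lo)&(Z<hi); q=W[m][:,:2]
    r=cv2.minAreaRect(q.astype(np.float32)); print(n,m.sum(),np.round(np.median(W[m][:,2]),4),[np.round(x,4) for x in r])
    for aa in (14.2,):
        ca,sa=np.cos(a),np.sin(a); s=q[:,0]*ca+q[:,1]*sa; t=-q[:,0]*sa+q[:,1]*ca
        print("  s",np.round(np.percentile(s,[0,1,50,99,100]),4),"t",np.round(np.percentile(t,[0,1,50,99,100]),4))
# tbar
m=(abs(W[...,0]-.53)<.06)&(abs(W[...,1]-.28)<.06)&(Z>.108)
r=cv2.minAreaRect(W[m][:,:2].astype(np.float32));print("tbar",r,np.median(W[m],0), W[m].mean(0))
```

```text
plate 2548 0.0144 [array([ 0.5446, -0.1451]), array([0.2001, 0.1577]), np.float64(13.876)]
  s [0.392  0.3935 0.4557 0.5729 0.5924] t [-0.3529 -0.3517 -0.2785 -0.1961 -0.195 ]
rail 684 0.0262 [array([ 0.5455, -0.1513]), array([0.1995, 0.1671]), np.float64(14.4627)]
  s [0.3923 0.3946 0.487  0.5775 0.5918] t [-0.3638 -0.3635 -0.2663 -0.1976 -0.1965]
posts 200 0.0468 [array([ 0.5772, -0.1435]), array([0.1287, 0.1694]), np.float64(13.9382)]
  s [0.46   0.4602 0.4977 0.5883 0.5891] t [-0.3657 -0.3643 -0.2815 -0.197  -0.1963]
block 867 0.0385 [array([ 0.5763, -0.14  ]), array([0.1286, 0.163 ]), np.float64(13.8916)]
  s [0.4599 0.4666 0.4977 0.5877 0.589 ] t [-0.3589 -0.3456 -0.2751 -0.2107 -0.1959]
face 163 0.0553 [array([ 0.5398, -0.1524]), array([0.0515, 0.1339]), np.float64(13.9947)]
  s [0.4599 0.4601 0.4651 0.5095 0.5116] t [-0.347  -0.3456 -0.2791 -0.2153 -0.2131]
cup 78 0.0588 [array([ 0.537 , -0.1402]), array([0.051 , 0.1089]), np.float64(13.9606)]
  s [0.4605 0.4607 0.4876 0.511  0.5116] t [-0.322  -0.3142 -0.2784 -0.2169 -0.2131]
all 4780 0.0173 [array([ 0.546 , -0.1509]), array([0.2001, 0.1697]), np.float64(13.876)]
  s [0.392  0.3943 0.4902 0.587  0.5924] t [-0.3657 -0.3617 -0.2788 -0.1965 -0.195 ]
tbar ((0.5314532518386841, 0.28340083360671997), (0.015001865103840828, 0.07529658824205399), 64.77964782714844) [0.53051862 0.28202823 0.11956431] [0.53096187 0.28214121 0.1188298 ]
```

```bash
cat >> h.py <<'E'
def Rz(yaw):
    a=np.deg2rad(yaw);c,s=np.cos(a),np.sin(a)
    return np.array([[c,s,0],[s,-c,0],[0,0,-1.]])
GO=np.array([0.5654,-0.1461]);GY=13.9
def G(x,y,z):
    a=np.deg2rad(GY);return np.array([GO[0]+x*np.cos(a)-y*np.sin(a),GO[1]+x*np.sin(a)+y*np.cos(a),z])
E
python3 - <<'E'
from h import *
c=imaging.calibration("wrist");R,_=cv2.Rodrigues(c["rvec"]);C=-R.T@c["tvec"];s=arm.state();O=s["orientation"]
print("cam in tool",O.T@(C-s["tool_pos"]), "axes",np.round(O.T@R.T,3))
for n,p,y in(("push",G(-.1,0,.03),GY),("rack",[.5314,.2834,.1],-25.2),("scr0",G(.039,0,.2),GY),("scr1",G(.039,0,.14),GY-90),("scr2",G(.039,0,.14),GY-110)):
    for f in(0,180):
        j=arm.ik(p,Rz(y+f)); print(n,f,None if j is None else np.round(j,1))
E
```

```text
cam in tool [ 0.08512356 -0.00057965 -0.13434594] axes [[ 0.001 -0.945 -0.327]
 [ 1.     0.001  0.   ]
 [ 0.    -0.327  0.945]]
push 0 [-25.   21.9 117.3  -0.   40.8  51.1]
push 180 [ -25.    21.9  117.3   -0.    40.8 -128.9]
rack 0 [ 23.9  24.5 102.1  -0.   53.4 139.1]
rack 180 [ 23.9  24.5 102.1  -0.   53.4 -40.9]
scr0 0 [-16.8  19.1  96.4  -0.   64.4  59.3]
scr0 180 [ -16.8   19.1   96.4   -0.    64.4 -120.7]
scr1 0 [-16.8  23.1  98.7  -0.   58.2 149.3]
scr1 180 [-16.8  23.1  98.7  -0.   58.2 -30.7]
scr2 0 None
scr2 180 [-16.8  23.1  98.7  -0.   58.2 -10.7]
```

Run:
```python
from h import *
print(arm.state()["t"])
arm.grip(0.04,40)
arm.reach(G(-.1,0,.15),Rz(GY+180)); print(arm.state()["t"])
p,d=imaging.read_camera("wrist");cv2.imwrite("pics/c1.png",p)
arm.line_to(G(-.1,0,.031),v=.12)
s0=arm.state();print(s0["t"],s0["tool_pos"],s0["ft_force"])
arm.line_to(G(-.075,0,.031),v=.08); print(arm.state()["ft_force"])
p,d=imaging.read_camera("wrist");cv2.imwrite("pics/c2.png",p)
```

```text
0.85
3.2417
4.4333 [ 0.46909061 -0.17049465  0.0316871 ] [ 0.02265242 -0.28817232  1.11867306]
[ 0.26308399 -0.37693978  0.84305586]
```

View pics/c1.png

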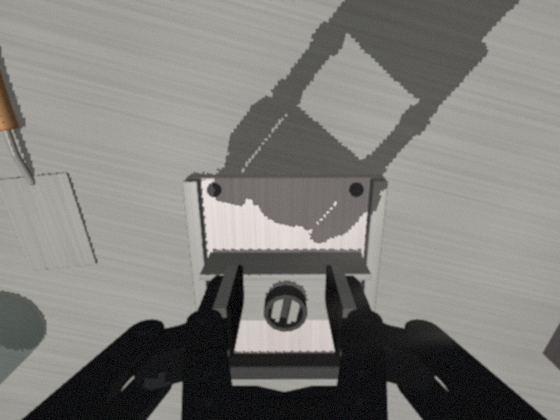

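View pics/c2.png

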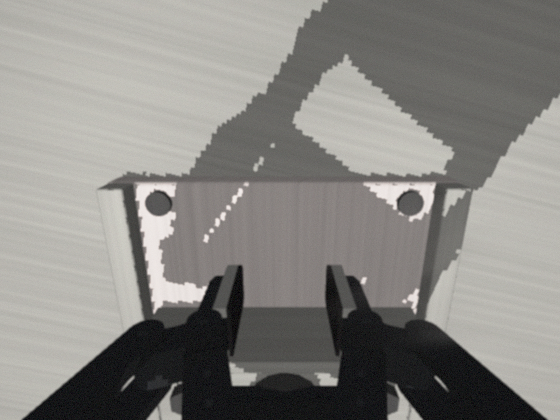

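c1 shows the screw's slot at (286,306). c2 shows the fingers at (235,300) and (340,300), centred on the fence face. I push now.

Run:
```python
from h import *
a=np.deg2rad(GY);gx=np.array([np.cos(a),np.sin(a),0])
def st(x,v):
    arm.line_to(G(x,0,.031),v=v); s=arm.state()
    f=s["ft_force"]@gx; r=(s["tool_pos"][:2]-GO)@gx[:2]
    print(round(s["t"],2),round(x,4),"real",round(r,4),"F",np.round(s["ft_force"],1),"fx",round(f,1)); return f
for x in(-.055,-.035,-.018,-.012): st(x,.05)
x=-.012
while x<.004:
    x+=.0015; f=st(x,.03)
    if f<-18: break
p,d=imaging.read_camera("wrist");cv2.imwrite("pics/d1.png",p)
```

```text
5.5 -0.055 real -0.0557 F [-3.9 -0.8  1. ] fx -4.0
6.05 -0.035 real -0.0355 F [-2.4  1.   0.9] fx -2.1
6.54 -0.018 real -0.0183 F [-3.6  1.2 -1. ] fx -3.3
6.81 -0.012 real -0.0123 F [-4.3  1.1 -1.2] fx -3.9
7.06 -0.0105 real -0.0113 F [-5.   0.3  0.3] fx -4.8
7.31 -0.009 real -0.0099 F [-4.9  1.4  1.1] fx -4.5
7.56 -0.0075 real -0.0085 F [-5.7  0.4  0.3] fx -5.4
7.81 -0.006 real -0.0071 F [-7.  -0.1  0.6] fx -6.8
8.06 -0.0045 real -0.0071 F [-9.2 -1.7  3.2] fx -9.3
8.31 -0.003 real -0.0071 F [-13.3  -2.2   5.8] fx -13.4
8.56 -0.0015 real -0.0071 F [-15.9  -4.6   9.4] fx -16.6
8.81 -0.0 real -0.0071 F [-19.6  -5.6  12.3] fx -20.3
```

Run:
```python
from h import *
arm.line_to(G(-.04,0,.031),v=.1)
arm.line_to(G(-.06,0,.17),v=.25)
arm.line_to(G(.075,0,.15),v=.2)
arm.hold(.2)
s=arm.state();c=imaging.calibration("wrist");p,d=imaging.read_camera("wrist");cv2.imwrite("pics/e1.png",p)
np.savez("e1.npz",p=p,d=d,**c)
r=regions_of("lock_slot","wrist"); print([(x["p"],x["bbox"]) for x in r[:3]])
pt,dt=imaging.read_camera("top"); crop(pt,(290,150,410,260),6,"e1top.png");np.savez("e1t.npz",p=pt,d=dt,**imaging.calibration("top"))
print(s["t"],s["tool_pos"],proj(G(.039,0,.06),c))
```

```text
[(0.6, [258.2, 141.3, 308.4, 198.4])]
11.15 [ 0.63728499 -0.12845049  0.15010222] [[283.14435369 172.19023174]]
```

View pics/e1.png

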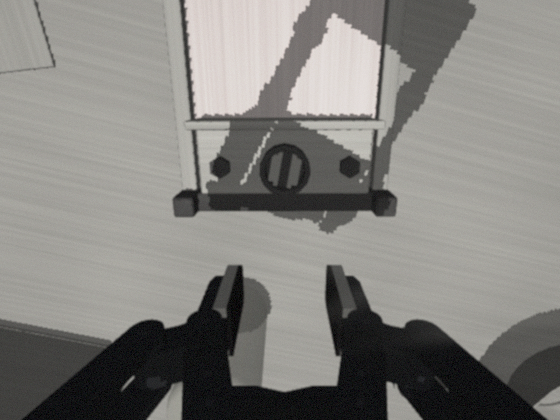

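View pics/e1top.png

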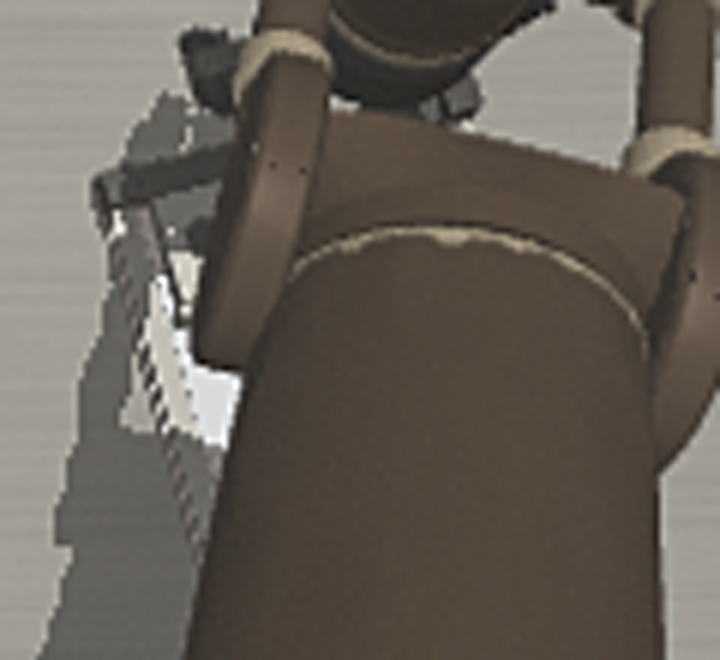

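e1 shows the fence block hard against the dark stop bar (row ~195). The screw cup is at (284,169), and its slot is slightly turned. Next I fit the cup centre and slot angle.

```bash
cat > fit.py <<'E'
from h import *
import sys
def run(f,tag,guess,R=.022):
    z=np.load(f+".npz");c={k:z[k] for k in("mtx","rvec","tvec")};p,d=z["p"],z["d"];W=toworld(d,c)
    near=np.hypot(W[...,0]-guess[0],W[...,1]-guess[1])<R
    Z=W[...,2]; print("hist",[(round(a,3),int(((Z>a)&(Z<=a+.002)&near).sum())) for a in np.arange(.03,.066,.002)])
    rim=near&(Z>.0575)&(Z<.066); q=W[rim]
    A=np.c_[2*q[:,:2],np.ones(len(q))];s=np.linalg.lstsq(A,(q[:,:2]**2).sum(1),rcond=None)[0]
    print("rim n",len(q),"med z",np.median(q[:,2]),"fit c",s[:2],"r",np.sqrt(s[2]+s[0]**2+s[1]**2),"minCircle",cv2.minEnclosingCircle(q[:,:2].astype(np.float32)))
    ctr=s[:2]
    m=(np.hypot(W[...,0]-ctr[0],W[...,1]-ctr[1])<.0125)
    ch=m&(Z>.052)&(Z<.0575); fl=m&(Z<.0505)
    for n,k in(("cheek",ch),("floor",fl)):
        q=W[k]; 
        if len(q)<4: print(n,len(q));continue
        r=cv2.minAreaRect(q[:,:2].astype(np.float32));print(n,len(q),"z",np.median(q[:,2]),"mean",q.mean(0)[:2],r)
        e,v=np.linalg.eigh(np.cov(q[:,:2].T)); print("   axis yaw",np.rad2deg(np.arctan2(v[1,1],v[0,1])),e**.5)
    l,t=proj([*ctr,.055],c)[0].astype(int)-45
    crop(p,(l,t,l+90,t+90),8,tag+".png")
    return ctr
if __name__=="__main__": 
    from h import G
    print(run("e1","e1crop",G(.039,0,0)),G(.039,0,0))
E
python3 fit.py
```

```text
hist [(np.float64(0.03), 0), (np.float64(0.032), 0), (np.float64(0.034), 0), (np.float64(0.036), 52), (np.float64(0.038), 525), (np.float64(0.04), 38), (np.float64(0.042), 0), (np.float64(0.044), 131), (np.float64(0.046), 350), (np.float64(0.048), 42), (np.float64(0.05), 51), (np.float64(0.052), 207), (np.float64(0.054), 475), (np.float64(0.056), 100), (np.float64(0.058), 662), (np.float64(0.06), 83), (np.float64(0.062), 0), (np.float64(0.064), 0)]
rim n 792 med z 0.05910444349310029 fit c [ 0.60268589 -0.13568077] r 0.015804487355876216 minCircle ((0.6028134226799011, -0.13570274412631989), 0.017951637506484985)
cheek 552 z 0.054334934915057045 mean [ 0.60250552 -0.13568827] ((0.6029385328292847, -0.13563713431358337), (0.023438602685928345, 0.020891450345516205), 3.730861186981201)
   axis yaw 92.09572319777298 [0.00589707 0.00697679]
floor 374 z 0.04631331145343105 mean [ 0.60264761 -0.13594074] ((0.6021334528923035, -0.13591313362121582), (0.023260794579982758, 0.024052400141954422), 44.135528564453125)
   axis yaw -176.20937883887484 [0.00472547 0.0066127 ]
[ 0.60268589 -0.13568077] [ 0.60325794 -0.13673111  0.        ]
```

View pics/e1crop.png

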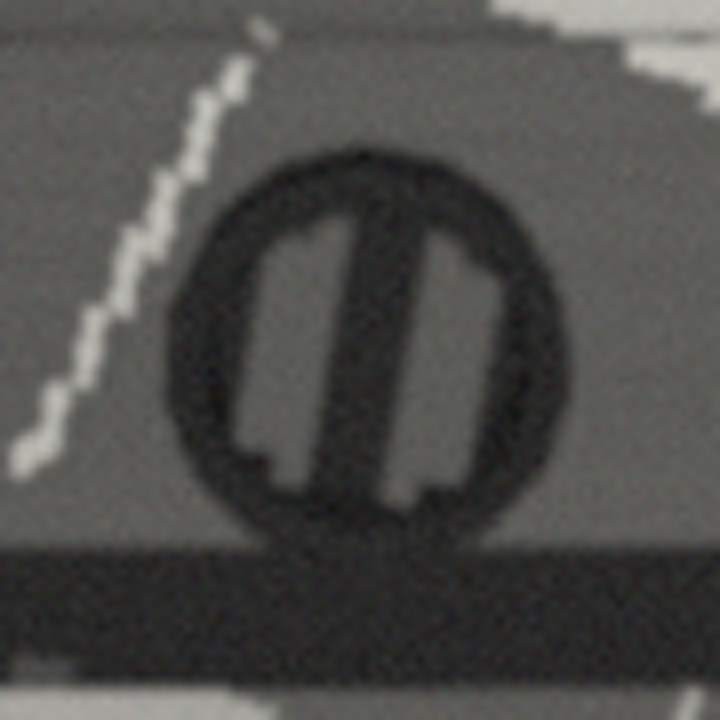

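Run:
```python
from h import *
z=np.load("e1.npz");c={k:z[k] for k in("mtx","rvec","tvec")};W=toworld(z["d"],c);Z=W[...,2]
ctr=np.array([.60275,-.1357]);y=3.8
for i in range(8):
    a=np.deg2rad(y);u=np.array([np.cos(a),np.sin(a)]);n=np.array([-u[1],u[0]])
    D=W[...,:2]-ctr;s=D@u;t=D@n
    m=(abs(s)<.0095)&(abs(t)<.006)
    ch=m&(Z>.052); S,T=s[ch],t[ch]
    # inner edge of cheeks on each side by s-bin
    ed={}
    for sg in(1,-1):
        pts=[]
        for b in np.arange(-.0095,.0095,.0015):
            k=(S>b)&(S<b+.0015)&(sg*T>0)
            if k.sum()>1: pts.append((b+.00075,sg*np.percentile(sg*T[k],5)))
        pts=np.array(pts); ed[sg]=np.polyfit(pts[:,0],pts[:,1],1)
    y+=np.rad2deg((ed[1][0]+ed[-1][0])/2)
print("yaw",y,{k:(round(np.rad2deg(v[0]),2),round(v[1]*1e3,2)) for k,v in ed.items()})
B=np.array([.5314,.2834]);R=Rz(-25.2+180)
P=np.array([*(B-R[:2,0]*.03),.20])
arm.line_to(G(.06,0,.21),v=.3)
arm.reach(P,R);arm.hold(.2)
s=arm.state();c=imaging.calibration("wrist");p,d=imaging.read_camera("wrist");cv2.imwrite("pics/f1.png",p);np.savez("f1.npz",p=p,d=d,**c)
W=toworld(d,c);Z=W[...,2]
m=(np.hypot(W[...,0]-B[0],W[...,1]-B[1])<.055)&(Z>.107)&(Z<.13)
q=W[m];print(s["t"],np.median(q[:,2]),cv2.minAreaRect(q[:,:2].astype(np.float32)),q.mean(0))
m=m&(Z>.117);q=W[m];print(cv2.minAreaRect(q[:,:2].astype(np.float32)),q.mean(0))
m=(np.hypot(W[...,0]-B[0],W[...,1]-B[1])<.03)&(Z>.08)&(Z<.086);q=W[m];print("flange",len(q),cv2.minEnclosingCircle(q[:,:2].astype(np.float32)))
r=regions_of("tdriver","wrist"); print([(x["p"],x["bbox"]) for x in r[:3]])
```

```text
yaw 3.5715849732816403 {1: (np.float64(0.24), np.float64(3.78)), -1: (np.float64(-0.24), np.float64(-3.79))}
13.3667 0.1195690574924963 ((0.5309786200523376, 0.28513622283935547), (0.013993747532367706, 0.07595100998878479), 64.5036849975586) [0.52823159 0.2864495  0.11940452]
((0.5310623049736023, 0.28508198261260986), (0.013960730284452438, 0.07575596868991852), 64.4825668334961) [0.52869952 0.28621708 0.11953571]
flange 1289 ((0.5310115218162537, 0.2852223813533783), 0.02182241715490818)
[(0.58, [258.1, 120.1, 313.9, 232.6])]
```

View pics/f1.png

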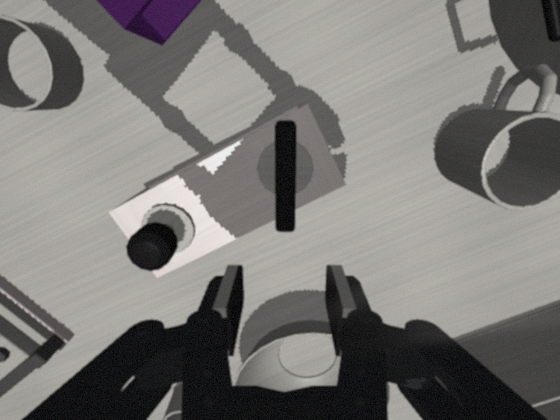

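Bar fit: centre (0.531, 0.285), 14x76 mm, top at 119.5 mm, and the flange is concentric, so the driver stands upright as described. The slot yaw is 3.6° and the slot is 7.5 mm wide. f1 shows the bar at (285,176), lined up between the fingers. I grasp it.

Run:
```python
from h import *
B=np.array([.5310,.2851]);R=Rz(-25.5+180)
arm.grip(.045)
arm.line_to([*B,.15],R,v=.15)
arm.line_to([*B,.1002],v=.08); arm.hold(.2)
print(arm.state()["tool_pos"],arm.state()["ft_force"],arm.state()["ft_torque"])
arm.grip(.005,80); s=arm.state();print(s["t"],"gap",s["finger_gap"],s["ft_force"],s["ft_torque"],s["tool_pos"])
arm.line_to([*B,.19],v=.15);arm.hold(.2); s=arm.state();print(s["t"],"gap",s["finger_gap"],s["ft_force"],s["ft_torque"],s["tool_pos"])
p,d=imaging.read_camera("wrist");cv2.imwrite("pics/g1.png",p);np.savez("g1.npz",p=p,d=d,**imaging.calibration("wrist"))
p,d=imaging.read_camera("scene");crop(p,(300,150,460,300),5,"g1s.png")
```

```text
[0.53155133 0.28539366 0.10095624] [0.16100964 0.43148966 0.26436846] [-0.00487556  0.02783471  0.0165723 ]
15.5917 gap 0.012470980008165473 [0.41060584 0.25823598 1.62046023] [ 0.0282629   0.04441674 -0.07172909] [0.53135938 0.28523534 0.10069351]
16.5417 gap 0.012938227291468558 [ 0.31085218  0.38962669 -1.99247308] [-0.01254253  0.04284551  0.0214242 ] [0.53000464 0.28463711 0.18829427]
```

View pics/g1.png

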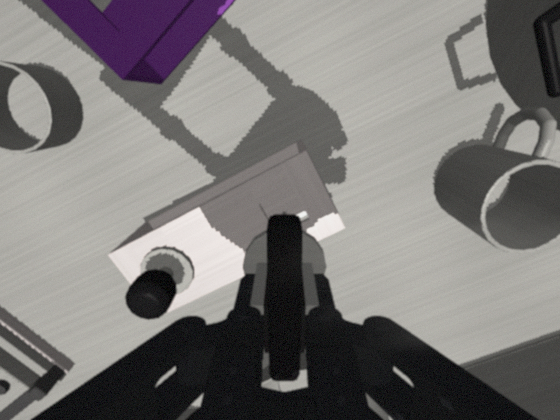

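View pics/g1s.png

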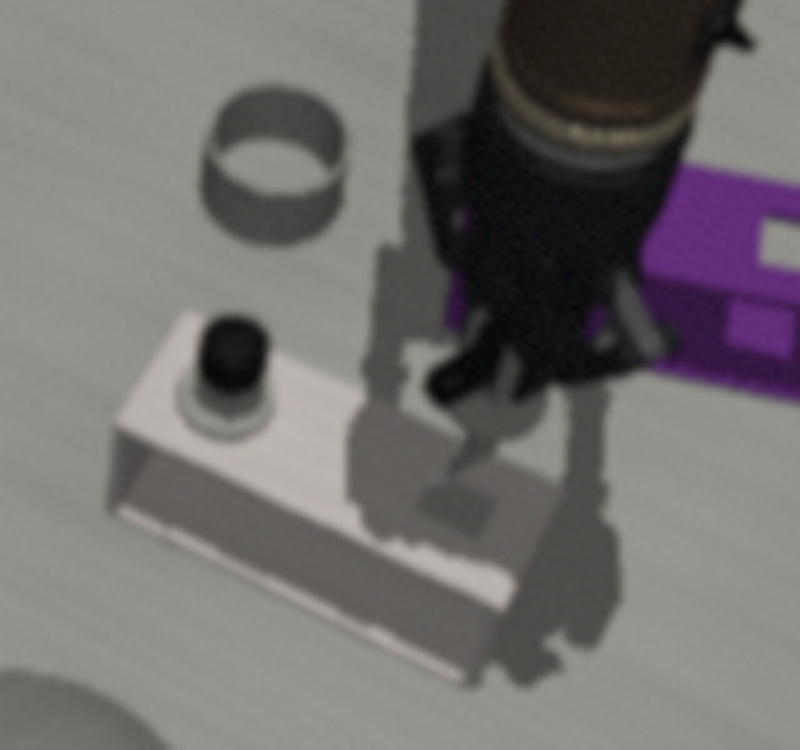

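Run:
```python
from h import *
s=arm.state();O,P=s["orientation"],s["tool_pos"];print("t",s["t"],P,"z axis",O[:,2],"yaw",np.rad2deg(np.arctan2(O[1,0],O[0,0])))
z=np.load("g1.npz");c={k:z[k] for k in("mtx","rvec","tvec")};W=toworld(z["d"],c)
T=(W-P)@O  # tool frame
x,y,zz=T[...,0],T[...,1],T[...,2]
m=(abs(x)<.05)&(abs(y)<.009)&(zz<-.012)&(zz>-.04)
v,u=np.where(m);print("bar px",len(u),u.min(),u.max(),v.min(),v.max())
q=T[m]
for b in np.arange(-.05,.05,.01):
    k=(q[:,0]>b)&(q[:,0]<b+.01)
    if k.sum()>5: print(round(b,3),k.sum(),"z med",round(np.median(q[k,2]),4),"ymid",round((np.percentile(q[k,1],2)+np.percentile(q[k,1],98))/2,4))
print("x range",np.percentile(q[:,0],[0,1,99,100]))
# flange: expected tool z = .0747-.056=+.0187
m=(abs(x)<.03)&(abs(y)<.03)&(zz>.005)&(zz<.035);q=T[m];print("flange",len(q))
if len(q)>20:
    A=np.c_[q[:,:2],np.ones(len(q))];print("plane",np.linalg.lstsq(A,q[:,2],rcond=None)[0],q.min(0),q.max(0))
# scene overlay
p,d=imaging.read_camera("scene");cs=imaging.calibration("scene")
pts={"tip":(0,0,.0747),"fl":(0,0,.0217),"fl+x":(.022,0,.0187),"fl-x":(-.022,0,.0187),"fl+y":(0,.022,.0187),"fl-y":(0,-.022,.0187),"t+":(.012,0,.0747),"t-":(-.012,0,.0747),"b+":(.038,0,-.0013),"b-":(-.038,0,-.0013)}
l,t,f=340,190,8
im=cv2.resize(p[t:t+75,l:l+100],None,fx=f,fy=f,interpolation=cv2.INTER_CUBIC)
for k,w in pts.items():
    a=(proj(P+O@np.array(w),cs)[0]-[l,t]+.5)*f; cv2.drawMarker(im,tuple(int(i) for i in a),(0,0,255) if k[0]=="t" else (0,255,0) if k[0]=="f" else (255,255,0),cv2.MARKER_CROSS,10,1)
cv2.imwrite("pics/g2.png",im)
```

```text
t 16.6417 [0.53039056 0.284822   0.18883766] z axis [-1.89539334e-03 -8.19807199e-04 -9.99997868e-01] yaw 154.4980201438285
bar px 6307 256 306 221 381
-0.04 298 z med -0.0185 ymid 0.0011
-0.03 578 z med -0.0186 ymid 0.0011
-0.02 616 z med -0.0187 ymid 0.0008
-0.01 939 z med -0.0191 ymid 0.0005
0.0 1027 z med -0.0191 ymid 0.0007
0.01 1127 z med -0.0189 ymid -0.0
0.02 815 z med -0.0186 ymid 0.0009
0.03 907 z med -0.0181 ymid 0.001
x range [-0.03752617 -0.03449426  0.03826859  0.03895067]
flange 1370
plane [0.05471427 0.00297862 0.01893614] [-0.00335888 -0.02059358  0.0174512 ] [0.02029415 0.02291873 0.0249235 ]
```

View pics/g2.png

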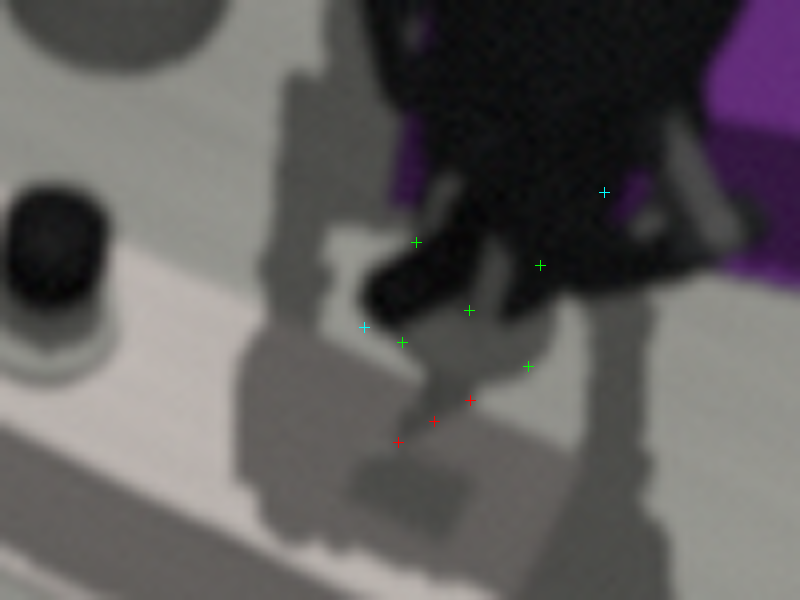

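The driver is held upright and centred: the bar top is flat to about 0.3°, the bar centre is within 0.5 mm along x, and the wrist camera reads about +0.8 mm in tool y. Correcting the screw for that bias gives (0.603, −0.1366), which agrees with the top camera's (0.6033, −0.1367). Next I hover over the screw.

```bash
cat >> h.py <<'E'
SC=np.array([.6032,-.1366]);SY=3.57
def yaw_of(O): return np.rad2deg(np.arctan2(O[1,0],O[0,0]))
def go(p,R,v=.1,n=1,show=True):
    p=np.array(p,float);cmd=p.copy();arm.line_to(cmd,R,v=v)
    for i in range(n):
        arm.hold(.15);e=p-arm.state()["tool_pos"];cmd=cmd+e;arm.line_to(cmd,R,v=.03)
    s=arm.state()
    if show: print(round(s["t"],2),"pos",np.round(s["tool_pos"],4),"yaw",round(yaw_of(s["orientation"]),2),"z",np.round(s["orientation"][:2,2],4),"F",np.round(s["ft_force"],1),"T",np.round(s["ft_torque"],3),"gap",round(s["finger_gap"],4))
    return cmd,s
E
python3 - <<'E'
from h import *
R=Rz(SY+180)
p=arm.state()["tool_pos"]
arm.line_to([p[0],p[1],.24],v=.25)
arm.reach([*SC,.24],R)
cmd,s=go([*SC,.146],R,v=.15,n=2)
np.save("cmd.npy",cmd)
p,d=imaging.read_camera("wrist");cv2.imwrite("pics/h1.png",p);np.savez("h1.npz",p=p,d=d,**imaging.calibration("wrist"))
p,d=imaging.read_camera("scene");cs=imaging.calibration("scene");x=proj([*SC,.06],cs)[0].astype(int);crop(p,(x[0]-50,x[1]-50,x[0]+50,x[1]+25),8,"h1s.png")
p,d=imaging.read_camera("top");x=proj([*SC,.06],imaging.calibration("top"))[0].astype(int);crop(p,(x[0]-50,x[1]-35,x[0]+50,x[1]+40),8,"h1t.png")
E
```

```text
20.19 pos [ 0.6035 -0.1367  0.1461] yaw -176.43 z [ 0.0006 -0.0002] F [ 0.8 -0.4 -2.1] T [-0.    -0.004  0.049] gap 0.0127
```

View pics/h1.png

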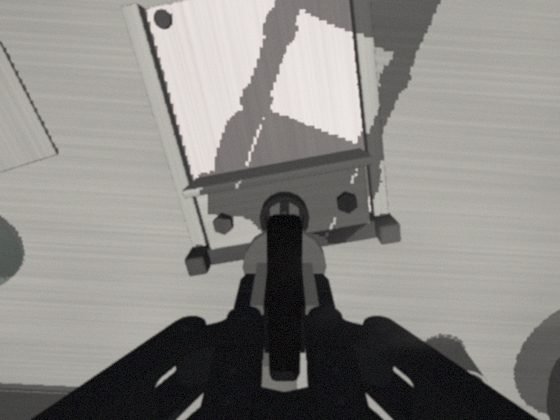

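View pics/h1s.png

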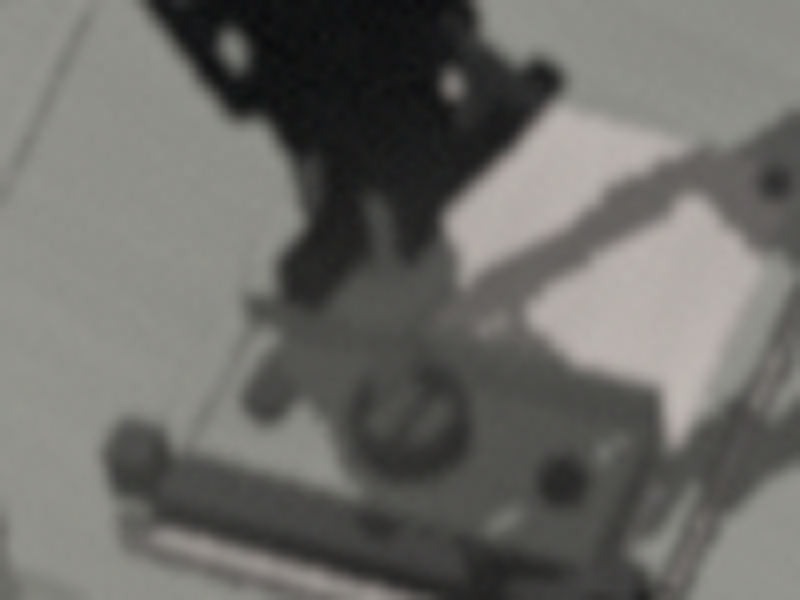

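The wrist view shows the cup, slot (284,210) and bar (284) on one column, so I descend with force checks.

Run:
```python
from h import *
R=Rz(SY+180);cmd=np.load("cmd.npy")
z0=cmd[2]-arm.state()["tool_pos"][2]
cmd[0]-=.0003
for tz in (.064,.060,.0565,.054,.052,.050,.0485,.0475,.047,.0465,.046,.0455):
    cmd[2]=tz+.0747+z0; arm.line_to(cmd,R,v=.05); s=arm.state()
    print(round(s["t"],2),"tip",tz,np.round(s["tool_pos"]-[0,0,.0747],4),"F",np.round(s["ft_force"],1),"T",np.round(s["ft_torque"],3))
    if s["ft_force"][2]>2.5 or np.hypot(*s["ft_force"][:2])>6: break
np.save("cmd.npy",cmd)
```

```text
20.63 tip 0.064 [ 0.6021 -0.1364  0.0631] F [-0.6  0.3 -2.4] T [-0.013 -0.022 -0.01 ]
20.88 tip 0.06 [ 0.6026 -0.1365  0.0596] F [-0.1 -0.6 -1.5] T [ 0.011 -0.022  0.028]
21.13 tip 0.0565 [ 0.6026 -0.1365  0.0562] F [-0.3  0.7 -1.7] T [ 0.007  0.05  -0.027]
21.38 tip 0.054 [ 0.6027 -0.1365  0.0538] F [ 0.1 -0.4 -1.5] T [ 0.012 -0.051  0.003]
21.63 tip 0.052 [ 0.6027 -0.1365  0.0518] F [-0.4 -0.5 -2.6] T [-0.002  0.034 -0.048]
21.88 tip 0.05 [ 0.6027 -0.1365  0.0498] F [-0.1  0.1 -1.1] T [ 0.04  -0.013  0.003]
22.13 tip 0.0485 [ 0.6028 -0.1365  0.0484] F [ 0.8 -0.8 -0.9] T [-0.011 -0.002  0.003]
22.38 tip 0.0475 [ 0.6028 -0.1365  0.0474] F [ 0.3  0.4 -1.3] T [0.027 0.024 0.019]
22.63 tip 0.047 [ 0.6029 -0.1366  0.047 ] F [-0.4 -0.8 -0.6] T [-0.045  0.034  0.04 ]
22.88 tip 0.0465 [ 0.6029 -0.1366  0.0465] F [-0.3 -0.4 -1.5] T [-0.002 -0.074 -0.009]
23.13 tip 0.046 [ 0.603  -0.1366  0.0464] F [-1.1  0.2 -0.2] T [ 0.065  0.148 -0.006]
23.38 tip 0.0455 [ 0.6031 -0.1366  0.0462] F [-1.4 -0.1  4.9] T [0.104 0.299 0.015]
```

```bash
cat > turn.py <<'E'
from h import *
import sys
lo,hi,step=float(sys.argv[1]),float(sys.argv[2]),float(sys.argv[3])
base=np.load("cmd0.npy")
q0=.18
a=lo
while a<=hi+1e-6:
    qa=max(0,np.deg2rad(a)-np.deg2rad(7))   # screw turn since start, less slack
    cmd=base.copy();cmd[2]-=.003*min(qa,1.34)
    arm.line_to(cmd,Rz(SY+180-a),v=.05); s=arm.state()
    print(round(s["t"],2),"a",a,"yaw",round((yaw_of(s["orientation"])-SY-180)%360-360,2),np.round(s["tool_pos"]-[0,0,.0747],4),"F",np.round(s["ft_force"],1),"T",np.round(s["ft_torque"],3))
    if abs(s["ft_torque"][2])>.9 or abs(s["ft_force"]).max()>25: print("STOP");break
    a+=step
E
python3 - <<'E'
from h import *
p,d=imaging.read_camera("scene");cs=imaging.calibration("scene");x=proj([*SC,.06],cs)[0].astype(int);crop(p,(x[0]-50,x[1]-50,x[0]+50,x[1]+25),8,"i1s.png")
cmd=np.load("cmd.npy");cmd[2]+=.0006;arm.line_to(cmd,Rz(SY+180),v=.05);np.save("cmd0.npy",cmd);arm.hold(.1);s=arm.state();print(s["tool_pos"],s["ft_force"],s["ft_torque"])
E
python3 turn.py 4 16 4
```

```text
[ 0.60306919 -0.13662279  0.12101453] [-0.97180022  0.03592886  3.69371048] [ 0.09920398  0.17248535 -0.00311948]
24.03 a 4.0 yaw -3.91 [ 0.6032 -0.1367  0.0463] F [-0.2 -0.5  3.3] T [0.005 0.099 0.039]
24.28 a 8.0 yaw -7.85 [ 0.6033 -0.1368  0.0463] F [-0.1 -0.1  3.4] T [-0.071  0.029  0.015]
24.53 a 12.0 yaw -11.83 [ 0.6033 -0.1368  0.0462] F [-0.6 -0.   3.7] T [-0.097  0.009  0.044]
24.78 a 16.0 yaw -15.82 [ 0.6032 -0.1368  0.046 ] F [ 0.3 -0.6  3.8] T [-0.155 -0.052  0.135]
```

View pics/i1s.png

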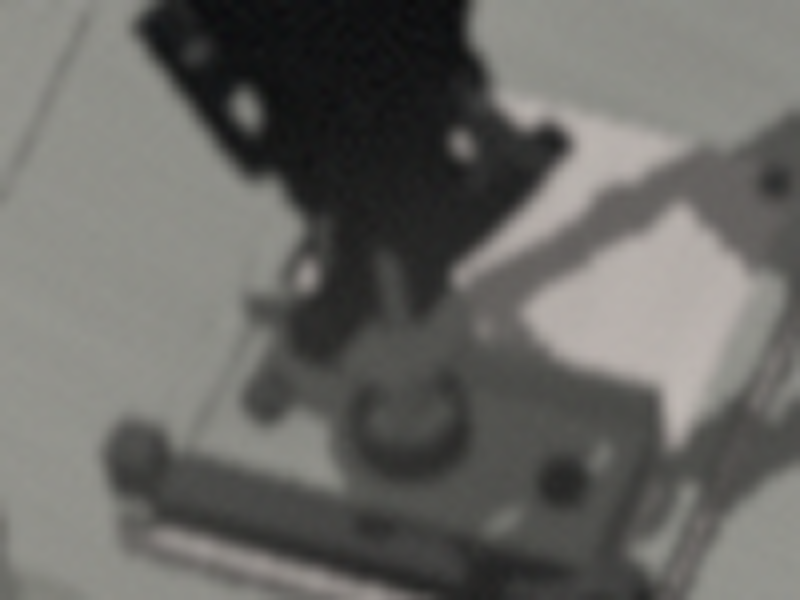

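The blade is in the slot, and the torque reads 0.13 N·m, the screw's friction. I keep turning.

```bash
python3 turn.py 22 82 6 && python3 turn.py 85 112 2.5
```

```text
25.04 a 22.0 yaw -21.78 [ 0.6032 -0.1368  0.0457] F [ 0.6 -1.   4.1] T [-0.209 -0.085  0.032]
25.3 a 28.0 yaw -27.82 [ 0.6032 -0.1369  0.0453] F [-0.8 -1.2  4.7] T [-0.216 -0.011  0.072]
25.56 a 34.0 yaw -33.83 [ 0.6032 -0.1369  0.045 ] F [-0.1 -1.2  5.4] T [-0.306 -0.015 -0.01 ]
25.82 a 40.0 yaw -39.83 [ 0.6032 -0.137   0.0447] F [ 0.3 -2.1  5.7] T [-0.325 -0.043  0.025]
26.07 a 46.0 yaw -45.83 [ 0.6031 -0.1371  0.0444] F [-0.6 -1.6  4.7] T [-0.349 -0.026  0.018]
26.33 a 52.0 yaw -51.82 [ 0.6031 -0.1371  0.0441] F [-0.4 -0.9  5.1] T [-0.442  0.01   0.067]
26.59 a 58.0 yaw -57.82 [ 0.603  -0.1372  0.0437] F [-0.8 -1.2  5.2] T [-0.421  0.021  0.018]
26.85 a 64.0 yaw -63.82 [ 0.603  -0.1372  0.0434] F [-0.8 -2.   5.8] T [-0.433  0.079  0.019]
27.11 a 70.0 yaw -69.82 [ 0.6029 -0.1373  0.0431] F [-0.5 -1.2  5.9] T [-0.452  0.099  0.005]
27.37 a 76.0 yaw -75.82 [ 0.6029 -0.1373  0.0428] F [-0.5 -2.1  4.4] T [-0.536  0.104  0.011]
27.62 a 82.0 yaw -81.82 [ 0.6028 -0.1373  0.0425] F [-0.8 -1.4  5.5] T [-0.522  0.14  -0.004]
27.88 a 85.0 yaw -84.8 [ 0.6028 -0.1373  0.0423] F [-0.5 -2.4  5.1] T [-0.461  0.099 -0.021]
28.12 a 87.5 yaw -87.29 [ 0.6027 -0.1374  0.0423] F [ 0.1 -2.8  5.4] T [-0.533  0.124  0.116]
28.38 a 90.0 yaw -89.74 [ 0.6027 -0.1374  0.0423] F [-0.7 -2.2  5.7] T [-0.52   0.144  0.31 ]
28.62 a 92.5 yaw -92.17 [ 0.6027 -0.1374  0.0423] F [-0.6 -2.2  4.8] T [-0.513  0.179  0.627]
28.88 a 95.0 yaw -94.59 [ 0.6027 -0.1374  0.0423] F [ 0.2 -2.5  4.7] T [-0.466  0.159  0.825]
29.12 a 97.5 yaw -97.03 [ 0.6027 -0.1373  0.0422] F [-0.  -1.2  5.3] T [-0.456  0.084  1.164]
STOP
```

The stop is felt: the torque climbs from 87° on, to 1.16 N·m. I back off into the middle of the slack, lift out, and look at the screw.

```bash
python3 - <<'E'
from h import *
cmd=np.load("cmd0.npy");cmd[2]-=.003*1.34-.0005
def pr(s):print(round(s["t"],2),np.round(s["tool_pos"]-[0,0,.0747],4),"yaw",round(yaw_of(s["orientation"]),2),"F",np.round(s["ft_force"],1),"T",np.round(s["ft_torque"],3),s["finger_gap"])
for a in(90,82,76): arm.line_to(cmd,Rz(SY+180-a),v=.05);pr(arm.state())
R=Rz(SY+180-76)
cmd[2]+=.006;arm.line_to(cmd,R,v=.05);pr(arm.state())
cmd[2]=.150;arm.line_to(cmd,R,v=.1);pr(arm.state())
cmd[2]=.215;arm.line_to(cmd,R,v=.25)
# shift so the screw is in view ahead of held driver (tool +x up in image)
arm.reach(cmd-R[:,0]*.05,R);arm.hold(.15);pr(arm.state())
c=imaging.calibration("wrist");p,d=imaging.read_camera("wrist");cv2.imwrite("pics/j1.png",p);np.savez("j1.npz",p=p,d=d,**c)
E
python3 - <<'E'
import sys;sys.path.insert(0,'.')
E
python3 -c "
from fit import run
from h import *
run('j1','j1crop',SC)"
```

```text
29.41 [ 0.6024 -0.1366  0.0423] yaw 93.57 F [-0.8 -1.9  3.4] T [-0.314  0.131  0.386] 0.012155830269915053
29.7 [ 0.6026 -0.1363  0.0424] yaw 101.34 F [0.4 0.4 3.1] T [-0.088  0.115  0.032] 0.012685338197441975
29.96 [ 0.6027 -0.1362  0.0423] yaw 107.31 F [-0.3  1.5  2.9] T [ 0.051  0.024 -0.051] 0.0129850920609039
30.23 [ 0.6024 -0.1362  0.0481] yaw 107.49 F [-0.1  0.6 -1. ] T [-0.003 -0.025 -0.01 ] 0.012457244409380943
30.64 [ 0.6033 -0.1366  0.076 ] yaw 107.55 F [-0.2  0.9 -1.1] T [-0.015 -0.017 -0.005] 0.01254559360335414
31.52 [ 0.6167 -0.1834  0.1384] yaw 107.57 F [ 0.8  0.9 -0.7] T [ 0.069  0.079 -0.016] 0.012567752147369653
hist [(np.float64(0.03), 0), (np.float64(0.032), 0), (np.float64(0.034), 0), (np.float64(0.036), 49), (np.float64(0.038), 409), (np.float64(0.04), 116), (np.float64(0.042), 248), (np.float64(0.044), 16), (np.float64(0.046), 20), (np.float64(0.048), 107), (np.float64(0.05), 310), (np.float64(0.052), 67), (np.float64(0.054), 398), (np.float64(0.056), 72), (np.float64(0.058), 1), (np.float64(0.06), 0), (np.float64(0.062), 0), (np.float64(0.064), 0)]
rim n 1 med z 0.05811528928844812 fit c [ 0.19074196 -0.04228753] r 0.43849926160984676 minCircle ((0.6188465356826782, -0.13719840347766876), 9.999999747378752e-05)
cheek 0
floor 0
```

View pics/j1.png

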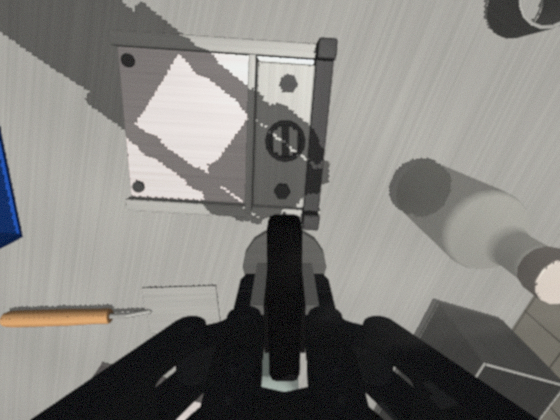

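View pics/j1crop.png

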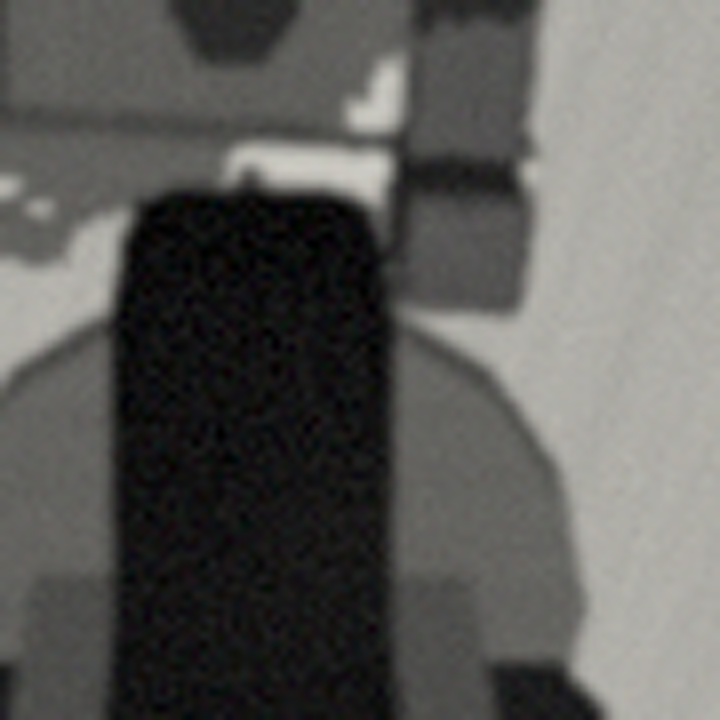

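Screw at (285,141): the slot is now nearly crosswise, and the rim has sunk about 4 mm. The fence is still against the stop bar. Next I measure the slot angle, the fence position, and how the driver sits in the grip.

Run:
```python
from h import *
z=np.load("j1.npz");c={k:z[k] for k in("mtx","rvec","tvec")};W=toworld(z["d"],c);Z=W[...,2]
near=np.hypot(W[...,0]-SC[0],W[...,1]-SC[1])<.022
q=W[near&(Z>.053)&(Z<.058)];ctr,r=cv2.minEnclosingCircle(q[:,:2].astype(np.float32));print("rim",ctr,r)
ctr=np.array(ctr);m=(np.hypot(*(W[...,:2]-ctr).transpose(2,0,1))<.0115)
fl=W[m&(Z<.0465)][:,:2]
y=-72.
for i in range(10):
    a=np.deg2rad(y);u=np.array([np.cos(a),np.sin(a)]);n=np.array([-u[1],u[0]]);D=fl-ctr;k=(abs(D@n)<.0045)&(abs(D@u)<.0095);S,T=(D@u)[k],(D@n)[k]
    y+=np.rad2deg(np.polyfit(S,T,1)[0])
print("slot yaw",y,"q",np.deg2rad(GY-y))
s=arm.state();O,P=s["orientation"],s["tool_pos"];T=(W-P)@O;x,yy,zz=T[...,0],T[...,1],T[...,2]
q=T[(abs(x)<.05)&(abs(yy)<.009)&(zz<-.012)&(zz>-.04)]
for b in np.arange(-.04,.04,.02):
    k=(q[:,0]>b)&(q[:,0]<b+.02);print(round(b,3),"z",round(np.median(q[k,2]),4),"ymid",round((np.percentile(q[k,1],2)+np.percentile(q[k,1],98))/2,4))
print("x",q[:,0].min(),q[:,0].max())
```

```text
rim (0.6033262610435486, -0.13622669875621796) 0.017996951937675476
slot yaw -72.28741814025564 q 1.504254220340549
-0.04 z -0.0183 ymid 0.0007
-0.02 z -0.0187 ymid 0.0005
0.0 z -0.0188 ymid 0.0001
0.02 z -0.0182 ymid 0.0007
x -0.037022721234545385 0.03955300744613602
```

The screw reads q = 1.50 rad (tight), its axis hasn't moved (fence home), and the driver sits unchanged in the grip. I return it to the rack.

Run:
```python
from h import *
R=Rz(-25.5+180);B=np.array([.5313,.2852])
p=arm.state()["tool_pos"];arm.line_to([p[0],p[1],.24],v=.25)
arm.reach([*B,.24],R)
cmd,s=go([*B,.165],R,v=.15,n=2)
off=cmd-s["tool_pos"]
p,d=imaging.read_camera("scene");x=proj([*B,.08],imaging.calibration("scene"))[0].astype(int);crop(p,(x[0]-50,x[1]-45,x[0]+50,x[1]+30),8,"k0.png")
for z in(.145,.125,.112,.106,.103,.102,.1015,.101,.1005,.100):
    cmd[2]=z+off[2];arm.line_to(cmd,R,v=.06);s=arm.state();print(round(s["t"],2),z,np.round(s["tool_pos"],4),np.round(s["ft_force"],1),np.round(s["ft_torque"],2))
    if s["ft_force"][2]>1.5: break
    if np.hypot(*s["ft_force"][:2])>6: print("SIDE");break
np.save("cmdr.npy",cmd)
```

```text
35.01 pos [0.5315 0.2852 0.165 ] yaw 154.5 z [0.0005 0.0002] F [ 0.1 -0.  -1.5] T [0.032 0.02  0.038] gap 0.0123
35.54 0.145 [0.5307 0.2848 0.1438] [-0.3  0.5 -0.9] [0.03 0.01 0.04]
36.02 0.125 [0.5308 0.2849 0.1241] [-0.6 -0.3 -1.6] [0.   0.01 0.01]
36.39 0.112 [0.5307 0.2848 0.111 ] [ 0.9 -0.6 -1.1] [ 0.04  0.04 -0.02]
36.64 0.106 [0.5309 0.2849 0.1053] [ 0.3  0.2 -1.7] [-0.01  0.04 -0.04]
36.89 0.103 [0.5311 0.285  0.1026] [ 0.1  0.5 -2.4] [-0.01 -0.01  0.02]
37.14 0.102 [0.5312 0.2851 0.1018] [ 0.1 -1.4 -1.6] [-0.01 -0.02  0.02]
37.39 0.1015 [0.5312 0.2851 0.1013] [ 0.2 -0.4 -1.4] [ 0.02 -0.01 -0.02]
37.64 0.101 [0.5313 0.2851 0.1008] [-0.8 -0.6 -1.4] [-0.02  0.02 -0.05]
37.89 0.1005 [0.5313 0.2851 0.1007] [-1.4 -0.6  2.2] [-0.06  0.27  0.03]
```

View pics/k0.png

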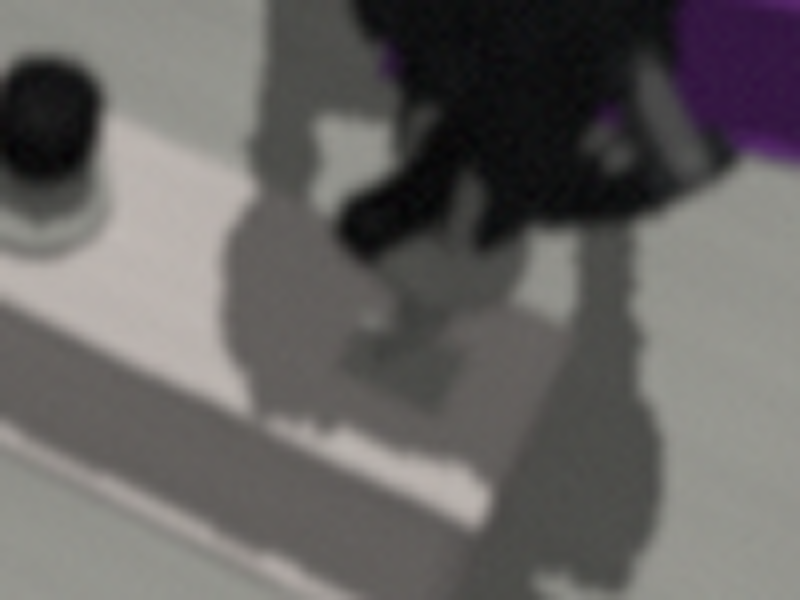

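The flange landed at exactly the grasp height. I release, lift clear and check everything.

Run:
```python
from h import *
arm.grip(.045);arm.hold(.2)
cmd=np.load("cmdr.npy");R=Rz(-25.5+180)
cmd[2]=.16;arm.line_to(cmd,v=.1)
B=np.array([.5313,.2852])
arm.line_to([*(B-R[:2,0]*.03),.20],R,v=.2);arm.hold(.2)
c=imaging.calibration("wrist");p,d=imaging.read_camera("wrist");cv2.imwrite("pics/l1.png",p)
W=toworld(d,c);Z=W[...,2]
m=(np.hypot(W[...,0]-B[0],W[...,1]-B[1])<.055)&(Z>.107)&(Z<.13);q=W[m];print(np.median(q[:,2]),cv2.minAreaRect(q[:,:2].astype(np.float32)))
m=(np.hypot(W[...,0]-B[0],W[...,1]-B[1])<.03)&(Z>.08)&(Z<.086);q=W[m];print("flange",len(q),np.median(q[:,2]),cv2.minEnclosingCircle(q[:,:2].astype(np.float32)))
arm.line_to([*(B-R[:2,0]*.03),.26],v=.25)
arm.move_j([-72.2,17.7,93.6,0,68.7,-4]);arm.hold(.2)
p,d,c,W=cloud("top");cv2.imwrite("pics/l1t.png",p);crop(p,(150,150,400,270),3.2,"l1tc.png")
Z=W[...,2];near=(abs(W[...,0]-.55)<.16)&(abs(W[...,1]+.15)<.14);gp=(W[...,:2]-GO)@np.array([[np.cos(np.deg2rad(GY))],[np.sin(np.deg2rad(GY))]])
f=gp[...,0][near&(Z>.053)&(Z<.058)];print("near face x",np.percentile(f,[0,2,10,50])); print(arm.state()["t"])
```

```text
0.11957841222334534 ((0.5312917828559875, 0.28679683804512024), (0.013946148566901684, 0.07490477710962296), 64.091064453125)
flange 1283 0.0818402232103573 ((0.5318425297737122, 0.28633713722229004), 0.021939637139439583)
near face x [0.00477068 0.00503613 0.00578241 0.00953954]
43.7333
```

View pics/l1.png

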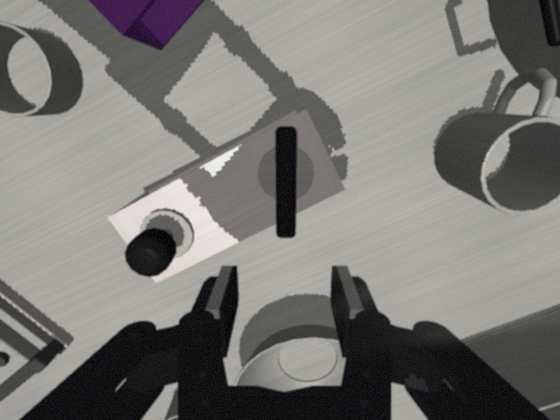

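View pics/l1t.png

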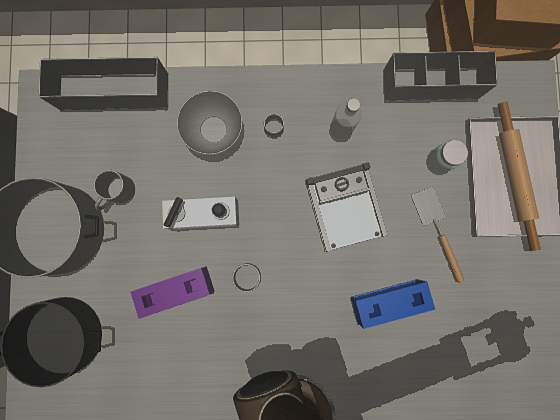

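View pics/l1tc.png

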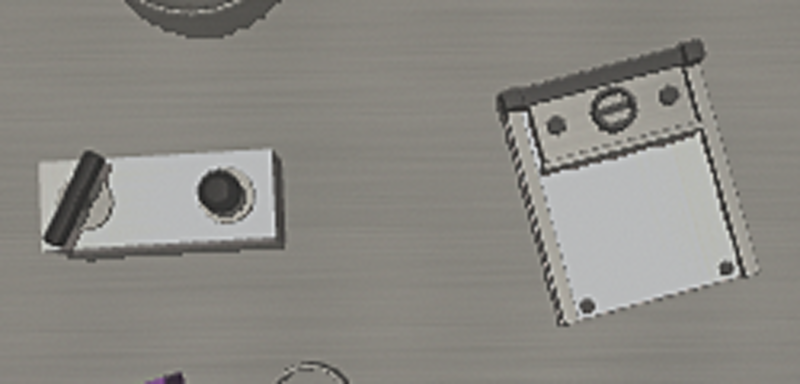

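The final views show the fence against the stop (near face at x = 5 mm, which is home), the slot crosswise, and the driver upright in its rack place. Its flange is on the plate at 81.8 mm and its bar top at 119.6 mm. All the bystanders are where they were.

```bash
python3 -c "
from rig import job
print(job.hand_in())"
```

```text
the job is handed in; nothing more can be done
None
```

The job is done as asked and handed in, with the robot's clock at about 44 s of the 66 s allowed. It reports no verdict.

- **Fence:** I pushed it until it stopped moving (about 20 N). The last top view puts its near face at gauge x = 5 mm, which is fully home, and it did not move while the screw was turned.
- **Lock screw:** The blade went into the slot upright and centred, with no side contact. I turned it clockwise until the torque rose to 1.16 N·m at the stop. Afterwards the slot measured 1.50 rad and the rim had sunk about 4 mm, so it is tight.
- **Driver:** It stands upright in its original rack place with the flange on the plate, about 1.5 mm from where it started.
- **Everything else:** The knob driver, the bystanders and the blue and purple racks look unmoved in the top view.

No check failed. Two disagreements were small: the wrist camera read about 0.8 mm to one side, which I corrected for, and the push stopped about 1 mm short of the estimate from the first top view. The last top view still puts the fence fully home.

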